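# Seat a scanner battery under the charger's leaf spring

## Robot

A 6-joint arm with a two-finger parallel gripper is mounted at the origin on a cart in front of the work surface, level with it; the furniture and walls round the work are solid. World frame = base frame: x ahead of the robot, y to its left, z up, the work surface at z = 0. Lengths are in m, angles in rad, forces in N, time in s.
With the tool pointing down it reaches from about 0.4 to 0.825 m from the base axis. Payload 7 kg.
Tool frame: the origin (TCP) lies between the finger pads; the fingertips stand manip.nose_length ahead of it and the grasp point (between the pads) lies 5 mm behind it (manip.nose_length is the distance from the TCP to the fingertips, in m); z points along the fingers, y is the direction in which the jaws open and shut (so a half turn about z gives the same grasp; the last joint's range is limited). The gripper opens to 88 mm and grips with 3 to 60 N. Pads are 19 mm wide; open, the fingers measure 130 mm over their backs; the gripper's body (78 mm by 193 mm) begins 47 mm behind the grasp point.
Start: joints at [-0.849, 0.359, 0.012, 0, -1.224, -0.288], TCP at [0.284, -0.612, 0.241] pointing down, gripper open.
Joint ranges: [-3.07, 3.07], [-1.43, 2.12], [-1.02, 1.25], [-3.03, 1.67], [-3.05, -0], [-3.03, 3.03]. Speed limits (rad/s): [2.39, 2.39, 3.01, 3.14, 3.14, 3.14].

## Interface

Orientations are given as a 3x3 rotation matrix whose columns are the frame's x, y, z axes.
In Python, from rig import manip gives the robot as it stands. The module is installed in compiled form; this text tells all that it offers. Calls block until the motion is done:
- manip.reach(position, orientation): joint-space move of the TCP to a pose.
- manip.line_to(position, orientation=None, velocity=0.15, stop_force=None): straight line of the TCP; orientation=None keeps the orientation; velocity is the mean speed in m/s. With stop_force (N) it stops when the force on the tool has changed by that much, and returns True; else False.
- manip.set_joints(angles): joint-space move.
- manip.gripper_to(opening): finger opening in m; the grip force is fixed at half the most; returns when the fingers have stopped.
- manip.hold(seconds).
- manip.solve_ik(position, orientation): joint angles nearest the present ones, or None.
- manip.state(): the state.
- manip.grab_frame(name): name is "side" or "top" or "wrist"; returns the picture (400x640x3 uint8, blue, green, red); there is no depth.
- manip.camera_info(name): a dict with "mtx" (3x3 intrinsics, pixels), "pose" (4x4, takes a point from camera to world coordinates); the wrist camera has in their place "tool_from_camera" (4x4, takes a point from camera to tool coordinates, whose origin is the TCP and whose axes are the flange's). Camera axes: x right, y down, z forward; pixel columns grow to the right and rows downward; lengths in m; the calibration is good to about 2 mm. A picture is of the moment at which its call begins: read the wrist's pose just before it. camera_info takes no time and is no camera call.
A pose or a line that the arm cannot do raises manip.Unreachable and nothing moves.
- manip.sign_off(): hands the job in, once; it reports no verdict.
Trained networks look in the newest picture that a camera, given by its name, has taken for a name from the list of things; names that differ only in an ending like _2 or _b are one class to them, and where a whole thing is asked for, a point or a joint stands for the part that bears it (a point fixed in the world has none). Each returns a list of dicts, best first, with "score" (0 to 1); they miss things now and then, are a little off and sometimes report something else, mostly with a low value. They report only what shows in the picture. A call takes as long as a camera call. They do not tell look-alikes from the thing itself.
- manip.boxes_of(thing, camera): "position" ([x, y, z] in m, in the coordinates of the camera as it stood for that picture, good to about 4 mm: the middle of the surface that is visible of it).
The state is a dict: "clock": time; "qpos": joint angles; "qd": joint speeds; "effort": joint torques, N m; "eef_pos": TCP position; "ee_rot": TCP orientation; "wrist_force": force on the tool from outside, world axes, zero at the start; "moment": the same for the moment, N m; "gripper_width": finger opening in m.
Only numpy, scipy, OpenCV 4.12 (cv2) and the standard library are available. Lean on these libraries where they do the work, as an engineer would, in place of code of your own. Each camera call takes 0.05 s, during which the arm holds its last target.

## Task

One battery stands only part-way into the right-hand bay of the two-bay charger, too high to pass under the bridge because the bay floor is sprung. With closed fingertips press it right down on the pad behind its thumb step and, keeping it pressed down hard, slide it forward under the bridge and the leaf spring until its nose is fully home against the back of the bay and the spring drops into its groove; then take the hand away. Only press and push: do not grip, lift or tip the battery, and leave the other things on the bench alone.

Things in the scene. Friction and masses are not known exactly. Their poses are not given: they have to be found in the camera images.
- charger: Fixed dark grey two-bay battery charger, 240 x 160 mm, walls 34 mm high, tall end 56 mm. Origin: centre of underside; +x: the way batteries slide in (entry at -x, tall end with two lamps at +x); +y: left. Bays run along x, 63 mm wide, at y = +39 mm (holds a fixed, seated battery: the pattern to copy) and y = -39 mm (this job, amber lamp).
- bridge_front (a point): Lower front edge of the aluminium hold-down bridge, mid-width of the right-hand bay: charger x = 40, y = -39, z = 34.5 mm. The bridge crosses both bays from x = 40 to 52 mm; underside at 34.5 mm, highest detail at 48 mm above the bench. Nothing stands over the bay between entry and bridge.
- battery: Loose black battery pack, 120 (x) x 60 (y) x 20 (z) mm, 0.22 kg, in the right-hand bay on its sprung floor. Origin: centre of underside; +x: nose, towards charger +x. At the start its flat top is 40 mm above the bench, 5.5 mm too high for the bridge, and its nose 12 to 30 mm short of it. A groove 14 mm wide, 6 mm deep crosses its top at x = +45 mm.
- press_pad (a point): Where to press: middle of the flat top behind the battery's thumb step (battery x = -32, z = 20 mm; flat from x = -60 to -16 mm). The step, 46 mm wide and 9 mm high, has an upright face 16 mm ahead of this point (x = -16 mm) that the fingertips can push against, and slopes down to x = +1 mm.
- battery_nose (a point): Middle of the battery's front (nose) face, 10 mm above its underside (battery x = +60 mm).
- bay_stop (a point): Point on the back wall of the right-hand bay that the nose must meet: charger x = 95, y = -39, z = 20 mm. Home, the nose is against this wall.
- bay_floor (a joint): Sprung white floor under the battery; slides straight down, stays level. 0 = up (start), 0.008 m = fully down; spring 8 N at the top, 16 N at the bottom, so pressing right down takes 11 to 14 N. The battery clears the bridge from 0.0055; press past 0.006 (about 0.007) before and while sliding. Slippery (friction 0.2). Let go when home, the battery rises to the bridge (0.0055).
- leaf_spring (a joint): Polished steel leaf spring beyond the bridge, V-shaped toe at charger x = 80 mm. Angle in rad: 0 = toe down (29 mm above the bench); a battery passing beneath lifts it to 0.1 to 0.2 (it presses back with about 5 N); it drops below 0.04 into the battery's groove when the battery is home.
- scanner_gun: Dark pistol-shaped barcode scanner, 180 x 151 x 54 mm, loose, to be left alone. Origin: centre of its underside.
- gauge: Plug gauge, black knurled rod with steel ends, 113 mm long, 22 mm thick, lying, to be left alone. Origin: centre of its underside.
- box_of_blades: Small printed cream and blue carton, 35 x 75 x 45 mm, loose, to be left alone. Origin: centre of its underside.
Things that resemble listed ones, but are neither listed nor needed, are in the scene too. Several things have the shape of the battery; the one meant has the colours described above.

How it is judged:
On the way, in this order (a step that is already met when the one before it is completed fails the run):
1. the battery is pressed right down (floor beyond 6 mm) with the fingertips while its nose is still before or just entering the bridge (value of joint bay_floor above 0.006 m and contact force between the fingers and battery above 4 N and x of battery_nose in the frame of charger below 0.052 m), for 0.05 s.
2. still pressed down by the fingertips, the battery slides under the leaf spring, which rides up on it (value of joint bay_floor above 0.006 m and contact force between the fingers and battery above 4 N and value of joint leaf_spring above 0.06 rad and x of battery_nose in the frame of charger above 0.06 m), for 0.05 s.
At the end, for the whole second after the job is handed in: The battery lies level at rest in the right-hand bay, held down under the bridge, its nose within 3 mm of the back wall of the bay and the leaf spring dropped into its groove (below 0.04 rad) (x of battery_nose in the frame of bay_stop above -0.003 m and value of joint leaf_spring below 0.04 rad and value of joint bay_floor above 0.004 m and z of battery in the frame of charger below 0.0165 m and angle between the x axis of battery and the x axis of charger, either way round below 0.06 rad and angle between battery's own z axis and vertical below 0.05 rad and linear speed of battery below 0.02 m/s); the robot touches nothing.
It fails at once if the battery is lifted more than 6 mm off its start height or tipped by more than about 7 degrees (z of battery in the frame of charger above 0.026 m or angle between battery's own z axis and vertical above 0.12 rad).
It fails at once if another thing on the bench is moved by more than 20 mm (distance of any of scanner_gun, gauge, box_of_blades from where it was at the start of the episode above 0.02 m).
It also fails if it takes over 32 s, if anything falls off the work surface, if the arm or the gripper's body presses on something with over 40 N, if the wrist force passes 120 N, or if a joint passes its speed limit or range.

## Working session

There is one attempt and no reset: what is moved stays moved. The work goes in short steps, each a Python script; the robot and the scene stay as the last script left them, time stands still between calls to the robot, and variables do not carry over. Pictures are saved under pics/ and viewed, and the job is handed in when it is done.

```bash
mkdir -p pics; python3 - <<'E'
from rig import manip
import cv2,numpy as np
s=manip.state();print(s['clock'],s['eef_pos'],s['ee_rot'],s['gripper_width'],manip.nose_length)
for c in ['side','top']:
    cv2.imwrite(f'pics/{c}0.png',manip.grab_frame(c))
    i=manip.camera_info(c);T=i['pose'];print(c,np.round(i['mtx'],1).tolist(),np.round(T,3).tolist())
    for t in ['charger','battery','press_pad','bridge_front','battery_nose']:
        for d in manip.boxes_of(t,c)[:4]:
            p=np.array(d['position']);w=T[:3,:3]@p+T[:3,3];u=i['mtx']@p
            print(c,t,round(d['score'],2),np.round(w,3),np.round(u[:2]/u[2]))
print(manip.state()['clock'])
E
```

```text
0.0 [ 0.28349734 -0.61206569  0.23962882] [[-9.07429141e-01 -4.20204334e-01 -8.19926886e-04]
 [-4.20205111e-01  9.07428001e-01  1.44450810e-03]
 [ 1.37036051e-04  1.65532621e-03 -9.99998621e-01]] 0.08764976452253093 0.014
side [[375.4, 0.0, 314.0], [0.0, 375.4, 206.2], [0.0, 0.0, 1.0]] [[0.99, -0.069, 0.122, 0.465], [-0.139, -0.558, 0.818, -0.613], [0.012, -0.827, -0.562, 0.556], [0.0, 0.0, 0.0, 1.0]]
side battery 0.81 [0.47  0.306 0.023] [268. 180.]
side battery 0.62 [0.524 0.101 0.039] [294. 217.]
side press_pad 0.64 [0.476 0.308 0.018] [270. 181.]
side press_pad 0.63 [0.528 0.093 0.041] [296. 218.]
side bridge_front 0.7 [0.592 0.112 0.037] [321. 213.]
side battery_nose 0.94 [0.471 0.309 0.02 ] [268. 181.]
side battery_nose 0.85 [0.524 0.097 0.038] [294. 218.]
top [[440.4, 0.0, 314.9], [0.0, 440.4, 195.8], [0.0, 0.0, 1.0]] [[0.02, -0.998, 0.066, 0.497], [-1.0, -0.021, -0.02, 0.088], [0.021, -0.065, -0.998, 1.166], [0.0, 0.0, 0.0, 1.0]]
top charger 0.64 [0.59  0.161 0.032] [278. 188.]
top charger 0.46 [0.667 0.37  0.045] [197. 156.]
top battery 0.71 [0.526 0.103 0.041] [300. 213.]
top battery 0.61 [0.467 0.327 0.018] [213. 235.]
top battery 0.48 [0.589 0.159 0.035] [279. 188.]
top press_pad 0.95 [0.47  0.329 0.021] [212. 233.]
top press_pad 0.66 [0.527 0.107 0.036] [298. 213.]
top bridge_front 0.86 [0.589 0.154 0.034] [281. 188.]
top battery_nose 0.9 [0.525 0.107 0.037] [298. 214.]
top battery_nose 0.76 [0.472 0.33  0.02 ] [212. 233.]
0.6
```

View pics/side0.png

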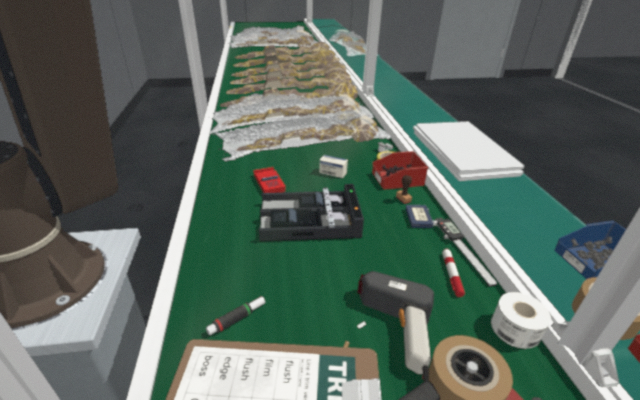

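View pics/top0.png

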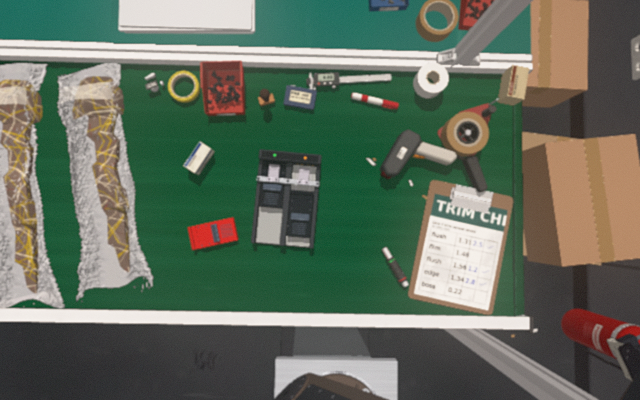

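```bash
python3 - <<'E'
import cv2
a=cv2.imread('pics/top0.png')[130:270,210:350];b=cv2.imread('pics/side0.png')[150:260,240:390]
cv2.imwrite('pics/topc.png',cv2.resize(a,None,fx=4.2,fy=4.2,interpolation=2));cv2.imwrite('pics/sidec.png',cv2.resize(b,None,fx=5,fy=5,interpolation=2))
E
```

```text
(no output)
```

View pics/topc.png

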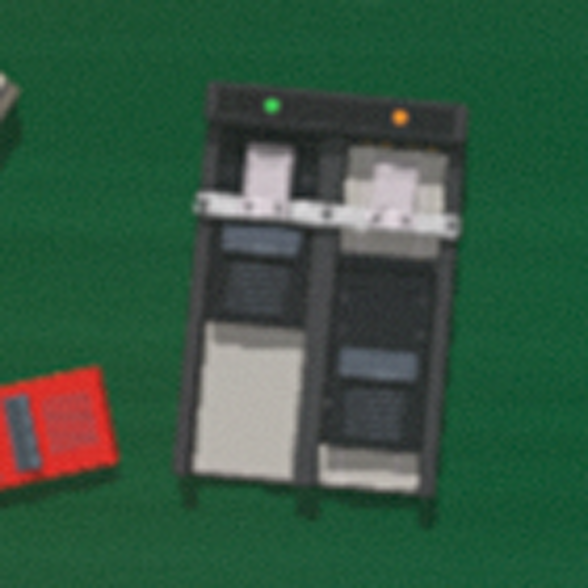

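View pics/sidec.png

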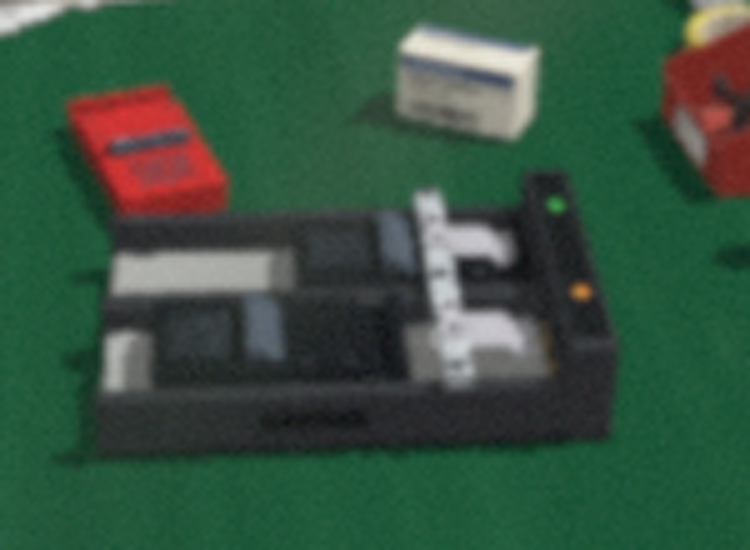

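The top picture shows three things of battery shape. The red one lies outside at (213,233). The fixed black one sits in the left bay at (273,196), with the green lamp. The loose black one is in the right bay at (299,213), on the amber lamp side and short of the bridge. The last is the target. Next I fit the charger pose from its corners.

```bash
cat > h.py <<'E'
import numpy as np
from rig import manip
from scipy.optimize import least_squares
def ray(px,K,T,z):
    d=T[:3,:3]@np.linalg.solve(K,[px[0],px[1],1]);o=T[:3,3];return o+d*(z-o[2])/d[2]
def proj(P,K,T):
    p=(np.asarray(P)-T[:3,3])@T[:3,:3];p=p@K.T;return p[:,:2]/p[:,2:]
def fit(pts,pxs,K,T,x0=(0.59,0.15,0)):
    pts=np.array(pts,float);pxs=np.array(pxs,float)
    def W(v):
        c,s=np.cos(v[2]),np.sin(v[2]);return np.c_[v[0]+c*pts[:,0]-s*pts[:,1],v[1]+s*pts[:,0]+c*pts[:,1],pts[:,2]]
    r=least_squares(lambda v:(proj(W(v),K,T)-pxs).ravel(),x0);return r.x,r.fun.reshape(-1,2)
E
python3 - <<'E'
from h import *
i=manip.camera_info('top');K,T=i['mtx'],i['pose']
f=lambda a:[(np.array(p)-1.6)/4.2+[210,130] for p in a]
v,r=fit([(.12,.08,.056),(.12,-.08,.056),(-.12,.08,.034),(-.12,-.08,.034),(.04,.078,.0345),(.04,-.078,.0345)],f([(210,84),(466,103),(180,472),(433,495),(196,212),(456,235)]),K,T)
print(v,np.round(r,1))
c,s=np.cos(v[2]),np.sin(v[2])
for n,p in zip(['rear','nose','step'],f([(373,447),(387,258),(376,380)])):
    w=ray(p,K,T,.04);d=w[:2]-v[:2];print(n,w,[c*d[0]+s*d[1],-s*d[0]+c*d[1]])
w=manip.camera_info('wrist');print(w['mtx'],w['tool_from_camera'])
E
```

```text
[ 0.56321227  0.13894416 -0.06095778] [[-1.1 -1.2]
 [ 0.8 -0.5]
 [-1.4  0.8]
 [ 0.9  0.3]
 [ 1.2  0.5]
 [-0.4  0. ]]
rear [0.46790016 0.10569928 0.04      ] [np.float64(-0.09310981031536177), np.float64(-0.038989548998971835)]
nose [0.58296306 0.09971042 0.04      ] [np.float64(0.022104226504900956), np.float64(-0.037957653514596755)]
step [0.50848665 0.10477765 0.04      ] [np.float64(-0.052542554713820196), np.float64(-0.03743693462573906)]
[[334.05904663   0.         320.43805952]
 [  0.         334.05904663 194.54826164]
 [  0.           0.           1.        ]] [[ 4.24939805e-04 -9.56575785e-01 -2.91483426e-01  7.87608141e-02]
 [ 9.99999884e-01  4.72709898e-04 -9.34635823e-05  1.43726631e-03]
 [ 2.27192100e-04 -2.91483353e-01  9.56575874e-01 -1.44248582e-01]
 [ 0.00000000e+00  0.00000000e+00  0.00000000e+00  1.00000000e+00]]
```

```bash
cat >> h.py <<'E'
def R(yaw,s=1):
    x=np.array([np.cos(yaw),np.sin(yaw),0])*s;z=np.array([0,0,-1.]);return np.c_[x,np.cross(z,x),z]
def ch(v,x,y,z):
    c,s=np.cos(v[2]),np.sin(v[2]);return np.array([v[0]+c*x-s*y,v[1]+s*x+c*y,z])
V=[.5632,.1389,-.061]
E
python3 - <<'E'
from h import *
import cv2
for s in (1,-1):
    for x in (-.067,.003): print(s,x,np.round(manip.solve_ik(ch(V,x,-.039,.15),R(V[2],s)),2))
E
```

```text
1 -0.067 [ 0.6   0.16 -0.48  0.   -0.93  0.91]
1 0.003 [ 0.52  0.27 -0.34  0.   -0.96  0.99]
-1 -0.067 [ 0.6   0.16 -0.48  0.   -0.93 -2.23]
-1 0.003 [ 0.52  0.27 -0.34  0.   -0.96 -2.15]
```

```bash
python3 - <<'E'
from h import *
import cv2
manip.gripper_to(0.0)
manip.reach(ch(V,-.03,-.02,.17),R(V[2],1))
s=manip.state();print(s['clock'],s['eef_pos'],s['gripper_width'],s['wrist_force'])
np.savez('w.npz',p=s['eef_pos'],R=s['ee_rot'])
f=manip.grab_frame('wrist');cv2.imwrite('pics/w0.png',f);cv2.imwrite('pics/w0b.png',cv2.resize(f,(800,500),interpolation=2))
E
```

```text
4.7667 [0.53222277 0.12017177 0.17003221] 0.0004995176364082153 [-0.88913149 -0.38656969  1.08092561]
```

View pics/w0b.png

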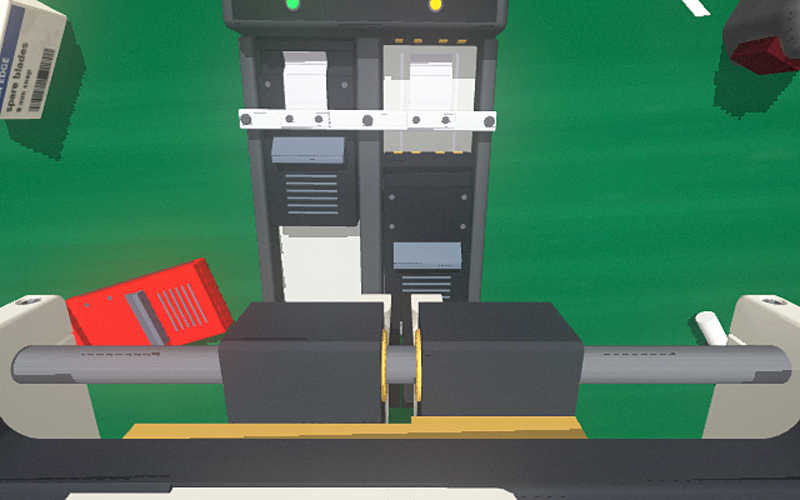

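```bash
python3 - <<'E'
from h import *
import cv2
d=np.load('w.npz');i=manip.camera_info('wrist');K=i['mtx'];T=np.eye(4);T[:3,:3]=d['R'];T[:3,3]=d['p'];T=T@i['tool_from_camera']
f=cv2.imread('pics/w0.png');cv2.imwrite('pics/w0c.png',cv2.resize(f[0:250,180:410],None,fx=2.4*1,fy=2.4,interpolation=2))
c,s=np.cos(V[2]),np.sin(V[2])
for n,p,z in [('lampR',(436,4),.056),('tallL',(226,28),.056),('tallR',(508,27),.056),('brL',(239,112),.038),('brR',(496,114),.038),('divL',(358,220),.034),('divR',(386,220),.034),('inR',(472,220),.034),('stepTopL',(394,243),.049),('stepfaceTopM',(428,266),.049),('nose',(428,153),.04),('grooveF',(428,168),.04),('grooveB',(428,186),.04)]:
    w=ray(np.array(p)*.8,K,T,z);e=w[:2]-V[:2];print(n,np.round([c*e[0]+s*e[1],-s*e[0]+c*e[1]],4))
E
```

```text
lampR [ 0.1078 -0.0389]
tallL [0.0959 0.0781]
tallR [ 0.0963 -0.0794]
brL [0.0513 0.0826]
brR [ 0.05   -0.0797]
divL [-0.0198  0.0101]
divR [-0.0199 -0.0093]
inR [-0.0199 -0.0686]
stepTopL [-0.0319 -0.0149]
stepfaceTopM [-0.0481 -0.0378]
nose [ 0.026 -0.037]
grooveF [ 0.0164 -0.0372]
grooveB [ 0.0046 -0.0374]
```

View pics/w0c.png

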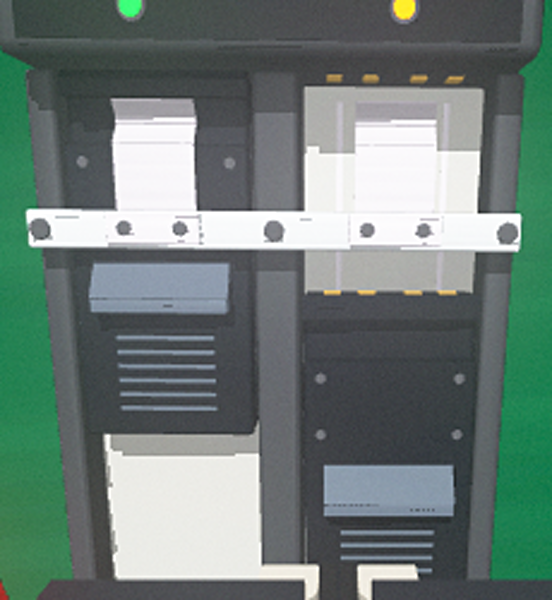

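The amber bay holds the battery. Its step top is at (428,250) and its nose at (428,153). In the charger frame the nose is at x≈0.025 and the step face at ≈-0.050. The known tall-end face comes out at 0.096 where it should be 0.095, and the lamp and bay have y≈-0.038. The pad is therefore at x≈-0.066. Next I press there.

```bash
python3 - <<'E'
from h import *
P=lambda x,z:ch(V,x,-.0383,z+.014)
manip.reach(P(-.065,.075),R(V[2],1))
manip.line_to(P(-.065,.05),velocity=.08)
s=manip.state();f0=s['wrist_force'];print(s['clock'],f0)
h=manip.line_to(P(-.065,.034),velocity=.02,stop_force=3)
s=manip.state();z0=s['eef_pos'][2]-.014;print(h,s['clock'],'tip',z0,s['wrist_force']-f0)
if h and .036<z0<.044:
    h=manip.line_to(P(-.065,z0-.010),velocity=.02,stop_force=16)
    s=manip.state();print(h,s['clock'],'tip',s['eef_pos'][2]-.014,s['wrist_force']-f0)
    manip.hold(.2)
    s=manip.state();print(s['clock'],'tip',s['eef_pos'][2]-.014,s['wrist_force']-f0)
np.save('f0.npy',f0)
E
```

```text
5.7333 [ 0.92408409  0.34522919 -0.5292031 ]
True 6.3 tip 0.0392912789409852 [-1.88122604  0.59299766  6.55115218]
True 6.75 tip 0.03227692896877951 [-4.44059064 -0.83452374 13.10639206]
6.95 tip 0.03232801991599219 [-4.66472271 -0.79557293 12.72387654]
```

```bash
python3 - <<'E'
from h import *
f0=np.load('f0.npy')
P=lambda x,z:ch(V,x,-.0383,z+.014)
c,sn=np.cos(V[2]),np.sin(V[2])
def rep(h):
    s=manip.state();e=s['eef_pos'][:2]-np.array(V[:2]);print(h,round(s['clock'],2),'x',round(c*e[0]+sn*e[1],4),'tip',round(s['eef_pos'][2]-.014,4),np.round(s['wrist_force']-f0,1));return s
rep(manip.line_to(P(-.065,.0317),velocity=.02,stop_force=15))
for x in (-.055,-.045,-.035,-.025):
    h=manip.line_to(P(x,.0317),velocity=.04,stop_force=15);rep(h)
    if h:break
E
```

```text
False 7.2 x -0.0649 tip 0.0326 [-4.7 -1.1 13.5]
False 7.6 x -0.0541 tip 0.0328 [-2.  -2.  12.1]
False 8.0 x -0.044 tip 0.0328 [-2.2 -0.8 11.9]
False 8.4 x -0.034 tip 0.0328 [-2.5 -2.  14.1]
False 8.8 x -0.024 tip 0.0329 [-2.5 -1.5 13. ]
```

```bash
python3 - <<'E'
from h import *
import cv2
f0=np.load('f0.npy')
P=lambda x,z:ch(V,x,-.0383,z+.014)
print(manip.line_to(P(-.024,.0305),velocity=.02,stop_force=15))
s=manip.state();print(s['clock'],s['eef_pos'][2]-.014,s['wrist_force']-f0)
f=manip.grab_frame('wrist');g=manip.grab_frame('side')
cv2.imwrite('pics/w1.png',cv2.resize(f[0:300,100:500],(800,600),interpolation=2))
cv2.imwrite('pics/s1.png',cv2.resize(g[150:260,240:390],None,fx=5,fy=5,interpolation=2))
E
```

```text
False
9.05 0.03221546207362065 [-6.40301102  0.11693123 18.42640379]
```

View pics/w1.png

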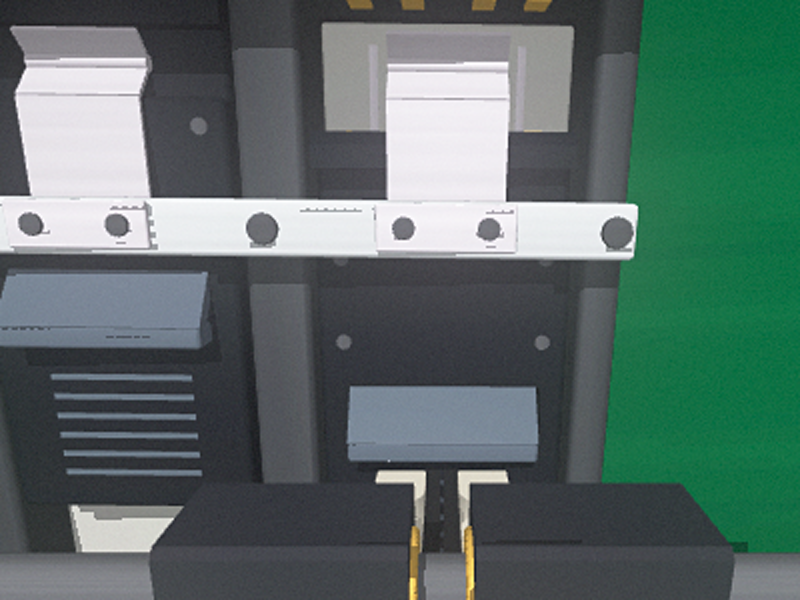

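View pics/s1.png

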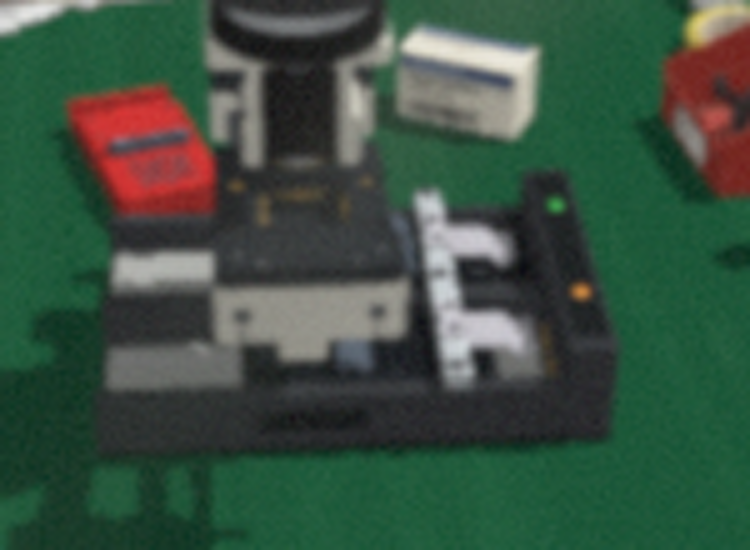

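The nose has passed under the bridge (nose edge at row ~130 of the enlarged wrist crop) and is nearly at the spring toe. The pressing force is 18 N, so the floor is bottomed. I continue in short slides.

```bash
python3 - <<'E'
from h import *
f0=np.load('f0.npy')
P=lambda x,z:ch(V,x,-.0383,z+.014)
c,sn=np.cos(V[2]),np.sin(V[2])
for x in (-.018,-.012,-.006,0,.004,.008,.012,.016):
    h=manip.line_to(P(x,.0303),velocity=.03,stop_force=15)
    s=manip.state();e=s['eef_pos'][:2]-np.array(V[:2]);F=s['wrist_force']-f0
    print(h,round(s['clock'],2),'x',round(c*e[0]+sn*e[1],4),'tip',round(s['eef_pos'][2]-.014,4),np.round(F,1))
    if h or F[0]<-16:break
import cv2
f=manip.grab_frame('wrist');cv2.imwrite('pics/w2.png',cv2.resize(f[0:300,100:500],(800,600),interpolation=2))
E
```

```text
False 9.5 x -0.017 tip 0.0322 [-4.6 -1.5 18.7]
False 9.85 x -0.011 tip 0.0322 [-4.9 -0.2 18.3]
True 10.07 x -0.0089 tip 0.0325 [-3.5 -1.1  9.6]
```

View pics/w2.png

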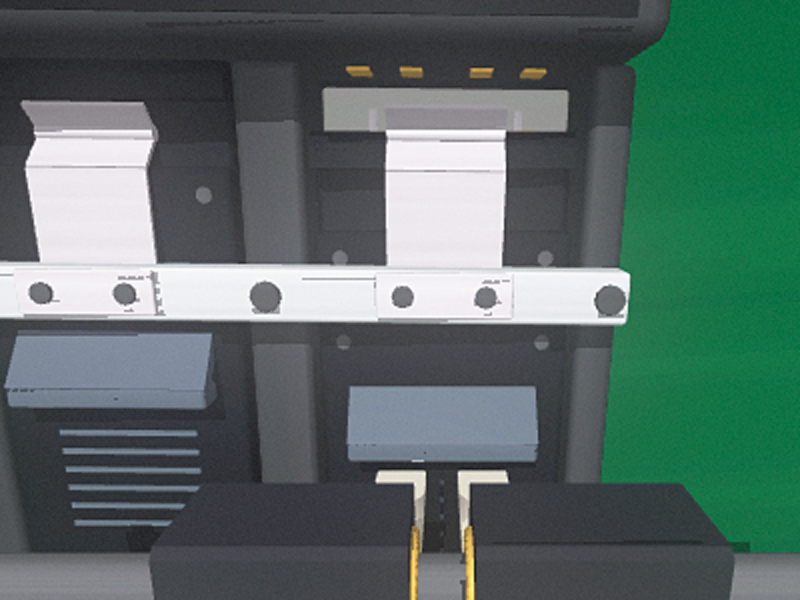

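The battery still moves with the fingers: the step edge stays at row 461 and the tips at row 470. The nose has just met the spring toe, which caused the force spike. I carry on with a higher stop force.

```bash
python3 - <<'E'
from h import *
f0=np.load('f0.npy')
P=lambda x,z:ch(V,x,-.0383,z+.014)
c,sn=np.cos(V[2]),np.sin(V[2])
for x in (-.009,-.006,-.003,0,.003):
    h=manip.line_to(P(x,.0303),velocity=.025,stop_force=30)
    s=manip.state();e=s['eef_pos'][:2]-np.array(V[:2]);F=s['wrist_force']-f0
    print(h,round(s['clock'],2),'x',round(c*e[0]+sn*e[1],4),'tip',round(s['eef_pos'][2]-.014,4),np.round(F,1))
    if h :break
import cv2
f=manip.grab_frame('wrist');cv2.imwrite('pics/w3.png',cv2.resize(f[0:300,100:500],(800,600),interpolation=2))
E
```

```text
False 10.37 x -0.0089 tip 0.0322 [-6.9 -1.9 22. ]
False 10.63 x -0.0066 tip 0.0321 [-9.9 -1.3 24.8]
False 10.9 x -0.0033 tip 0.0321 [-9.9 -0.7 22.9]
False 11.17 x 0.0005 tip 0.0322 [-6.6 -1.8 20.9]
False 11.43 x 0.0038 tip 0.0322 [-5.5 -1.  19. ]
```

View pics/w3.png

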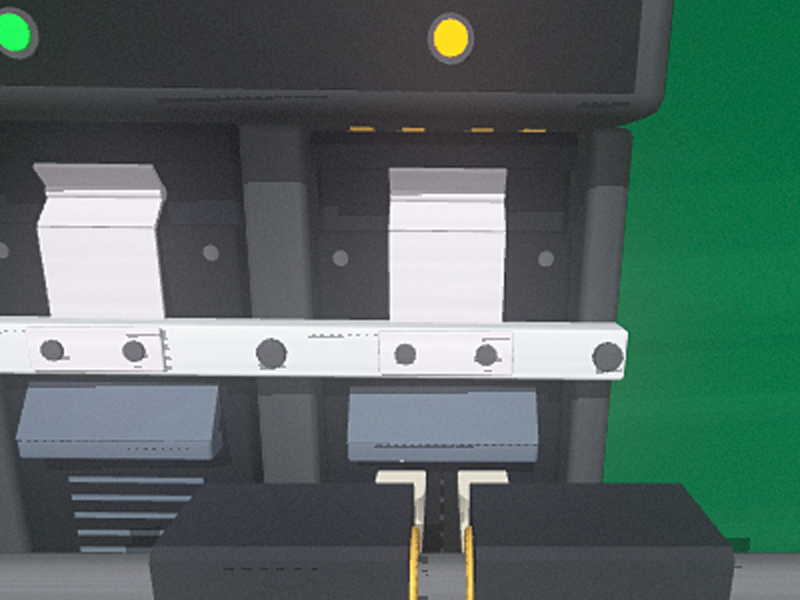

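The step in the right bay is now level with the one in the pattern bay (both at rows 386–460). I push on until the wall resists.

```bash
python3 - <<'E'
from h import *
f0=np.load('f0.npy')
P=lambda x,z:ch(V,x,-.0383,z+.014)
c,sn=np.cos(V[2]),np.sin(V[2])
for x in (.005,.007,.009,.011,.013):
    h=manip.line_to(P(x,.0303),velocity=.02,stop_force=25)
    s=manip.state();e=s['eef_pos'][:2]-np.array(V[:2]);F=s['wrist_force']-f0
    print(h,round(s['clock'],2),'x',round(c*e[0]+sn*e[1],4),'tip',round(s['eef_pos'][2]-.014,4),np.round(F,1))
    if h or F[0]<-16:break
import cv2
f=manip.grab_frame('wrist');cv2.imwrite('pics/w4.png',cv2.resize(f[0:300,100:500],(800,600),interpolation=2))
E
```

```text
False 11.73 x 0.0047 tip 0.0322 [-10.7   1.   22.7]
False 11.98 x 0.0049 tip 0.0321 [-17.5   4.3  29.1]
```

View pics/w4.png

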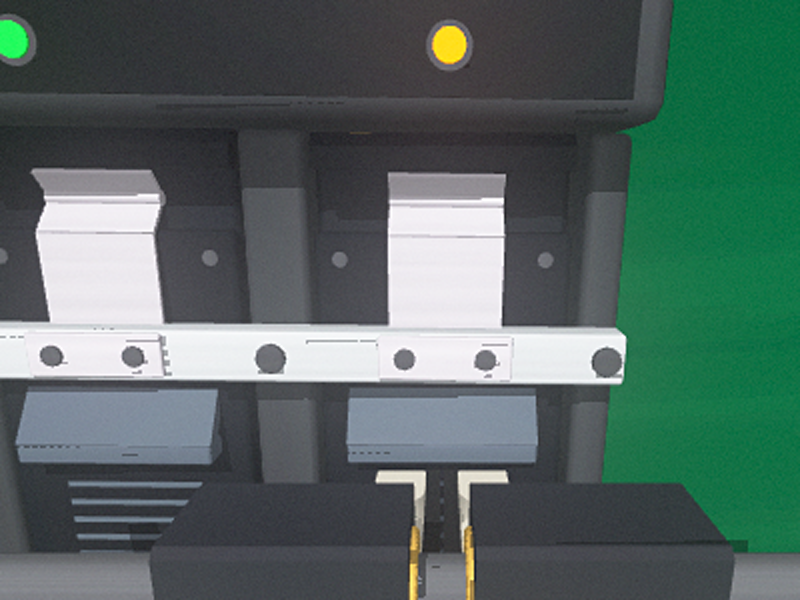

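It has stalled against the back wall: x stays at 0.0049 while the push force rises to 17 N. The nose estimate gives home at 0.005. I lift straight off and look.

```bash
python3 - <<'E'
from h import *
import cv2
P=lambda x,z:ch(V,x,-.0383,z+.014)
manip.line_to(P(.007,.06),velocity=.05)
manip.line_to(ch(V,-.03,-.02,.17),velocity=.15)
s=manip.state();print(s['clock'],s['wrist_force'])
np.savez('w5.npz',p=s['eef_pos'],R=s['ee_rot'])
f=manip.grab_frame('wrist');cv2.imwrite('pics/w5.png',f);g=manip.grab_frame('side');cv2.imwrite('pics/w5b.png',cv2.resize(f[0:300,160:440],None,fx=2,fy=2,interpolation=2))
cv2.imwrite('pics/s5.png',cv2.resize(g[150:260,240:390],None,fx=5,fy=5,interpolation=2))
E
```

```text
13.625 [ 0.01124531  0.40688163 -0.84721346]
```

View pics/w5b.png

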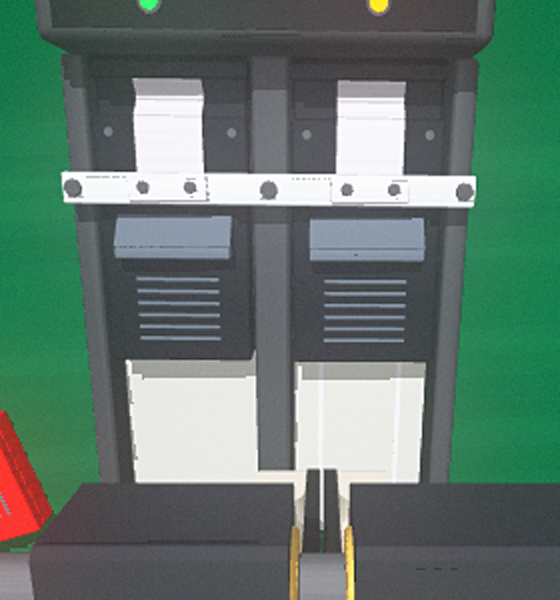

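View pics/s5.png

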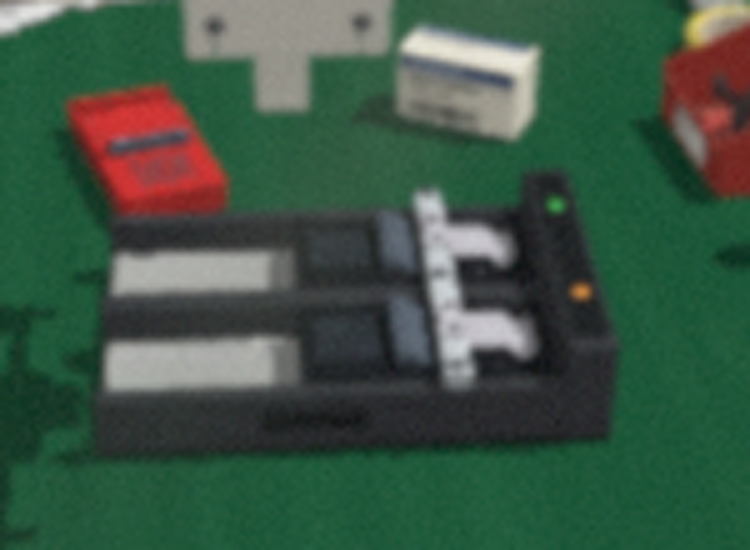

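```bash
python3 - <<'E'
from h import *
d=np.load('w5.npz');i=manip.camera_info('wrist');K=i['mtx'];T=np.eye(4);T[:3,:3]=d['R'];T[:3,3]=d['p'];T=T@i['tool_from_camera']
c,s=np.cos(V[2]),np.sin(V[2])
for n,p,z in [('brScrewL',(73,188),.04),('brScrewM',(268,189),.04),('brScrewR',(464,191),.04),('stepL lo',(173,250),.0435),('stepR lo',(367,251),.0435),('rearL',(190,358.5),.0345),('rearR',(360,361),.0345),('leafL toe',(169,94),.03),('leafR',(370,97),.03)]:
    w=ray(np.array(p)/2+[160,0],K,T,z);e=w[:2]-V[:2];print(n,np.round([c*e[0]+s*e[1],-s*e[0]+c*e[1]],4))
E
python3 - <<'E'
import cv2
f=cv2.imread('pics/w5.png');cv2.imwrite('pics/w5c.png',cv2.resize(f[25:190,200:390],None,fx=4,fy=3.6,interpolation=2))
E
```

```text
brScrewL [0.0468 0.078 ]
brScrewM [0.0465 0.0017]
brScrewR [ 0.0459 -0.0752]
stepL lo [0.0233 0.0396]
stepR lo [ 0.023  -0.0374]
rearL [-0.0234  0.0372]
rearR [-0.0245 -0.036 ]
leafL toe [0.0819 0.0402]
leafR [ 0.081  -0.0383]
```

View pics/w5c.png

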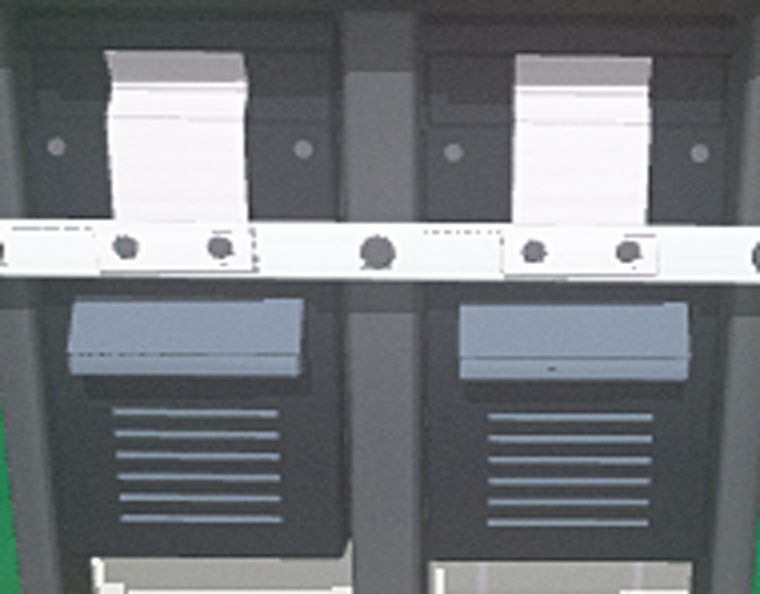

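```bash
python3 -c "
from rig import manip
manip.sign_off();print(manip.state()['clock'])"
```

```text
the job is handed in; nothing more can be done
the job is handed in; nothing more can be done
```

The battery in the amber-lamp bay is pushed home. I pressed it down with closed fingertips behind its thumb step and slid it under the bridge and leaf spring to the back wall. Then I lifted the hand straight off and handed the job in at about 14 s of the 32 s allowed; no verdict is reported.

- **Pressing:** The fingertips went down about 7 mm, with 12–14 N before the bridge. During the first slide the press eased to about 6.5 mm, still enough to clear the bridge. I then pressed harder, and the force stayed at about 18–29 N for the rest of the slide. The exception was one brief dip to about 10 N, when the nose met the leaf spring and the move stopped by itself before I continued.
- **Home position:** The motion stalled with the push force rising to 17 N, within about 1 mm of where I expected the back wall.
- **Last pictures:** After release, the step, rear edge and spring toe match the pattern battery in the other bay to within about 1 mm. The battery looks level, and the wrist force was back near zero. The red battery and the carton look unmoved.
- **Not checked directly:** I could not read the floor or spring joints. That the spring has dropped is judged from its looking the same as its neighbour. I did not look at the scanner and gauge again at the end, but the arm never went near them after its first move.

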